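# Close the sample box: hook the tongued lid in its groove and snap it shut

## Robot

A 6-joint arm with a two-finger parallel gripper is mounted at the origin on the work surface. World frame = base frame: x ahead of the robot, y to its left, z up, the work surface at z = 0. Lengths are in m, angles in rad, forces in N, time in s.
With the tool pointing down it reaches from about 0.3 to 0.775 m from the base axis. Payload 14.6 kg.
Tool frame: the origin (TCP) lies midway between the tips of the shut fingers; the grasp point (between the pads) lies robot.tcp_to_grasp behind it (robot.tcp_to_grasp is the distance from the TCP to the grasp point, in m); z points along the fingers, y is the line along which they close (so a half turn about z gives the same grasp; the last joint's range is limited). The gripper opens to 85 mm and grips with 20 to 120 N. Pads are 22 mm wide; open, the fingers measure 114 mm over their backs; the gripper's body (76 mm by 85 mm) begins 54 mm behind the grasp point. The pads swing forward as they close: fully open they stand 13 mm farther back than shut.
Start: joints at [1.178, 0.3, 1.521, -0, 1.321, -0.067], TCP at [0.176, 0.521, 0.231] pointing down, gripper open.
Joint ranges: [-3.03, 3.03], [-0.79, 2.21], [0.23, 2.52], [-1.04, 4.18], [0, 3.07], [-2.55, 2.55]. Speed limits (rad/s): [2.22, 2.22, 2.57, 3.14, 3.14, 3.14].

## Interface

Orientations are given as a unit quaternion [w, x, y, z].
In Python, from cell import robot gives the robot as it stands.
- The arm moves only by the shell command python3 -m crank 'ROWS'. ROWS is JSON, a list of rows, each a list of 7 numbers: the shift along the world's x, y, z normalised to -1 to 1, where 1 is 120 mm, then the turn, a rotation vector about the world's x, y, z normalised to -1 to 1, where 1 is pi rad, then the finger opening in mm, from 0 to 85.4. A call has 1 to 20 rows; each row is the pose to reach, as a shift and turn from the pose commanded when the call began, turning the shorter way round; what a row does not reach only later rows make up. A row lasts 1/8 s, in which the tool goes at most 62.5 mm and 10.7 degrees, less where a joint would pass 70% of its speed; a pose out of reach is approached as far as the arm can. A call with a number of a shift or a turn outside -1 to 1 is refused whole. A call with a gripper value outside its range is refused whole. The fingers move at their own pace and stop on an object; the grip force is fixed at half the most. Time passes only in rows, so rows that repeat a pose let the fingers close. It gives the time, the measured TCP pose, the force, the opening and the grip force at its end, in the units of the state.
- robot.state(): the state, without advancing time (a new reading comes with each control period).
- robot.camera(name): name is "side" or "top" or "wrist"; returns the picture (420x560x3 uint8, red, green, blue); there is no depth.
- robot.camera_info(name): a dict with "fovy" (degrees; the focal length in pixels is half the picture's height over the tangent of half this angle, whatever the lens; pixels are square), "cx", "cy" (the principal point, pixels), "R" (3x3) and "t" (3): a world point X has camera coordinates R X + t; the wrist camera has in their place "tool_from_camera" (4x4, takes a point from camera to tool coordinates, whose origin is the TCP and whose axes are the flange's). Camera axes: x right, y down, z forward; pixel columns grow to the right and rows downward; lengths in m; the calibration is good to about 2 mm. The wrist camera is an equidistant fisheye: a pixel r from the principal point sees the ray r / f radians off the axis. A picture is of the moment at which its call begins: read the wrist's pose just before it. camera_info takes no time and is no camera call.
- robot.sign_off(): hands the job in; it is judged then, once.
Trained networks look in the newest picture that a camera, given by its name, has taken for a name from the list of things; names that differ only in an ending like _2 or _b are one class to them, and where a whole thing is asked for, a point or a joint stands for the part that bears it (a point fixed in the world has none). Each returns a list of dicts, best first, with "confidence" (0 to 1); they miss things now and then, are a little off and sometimes report something else, mostly with a low value. They report only what shows in the picture. A call takes as long as a camera call. They do not tell look-alikes from the thing itself.
- robot.regions_of(query, camera): "mask" (420x560 bool, what is visible of it) and "at" ([column, row] as shares, 0 to 1, of the picture: columns of its width, rows of its height, amid what is visible of it).
- robot.landmark_of(query, camera): "at" ([column, row] as shares, 0 to 1, of the picture: columns of its width, rows of its height: a listed point, or the origin of a listed thing).
The state is a dict: "t": time; "q": joint angles; "joint_velocities": joint speeds; "joint_efforts": joint torques, N m; "tcp_pos": TCP position; "ee_rot": TCP orientation; "contact_force": force on the tool from outside, world axes, zero at the start; "moment": the same for the moment, N m; "gripper_width": finger opening in m; "grip_force": force on a finger pad.
Only numpy, scipy, OpenCV 4.12 (cv2) and the standard library are available. Lean on these libraries where they do the work, as an engineer would, in place of code of your own. Each camera call takes 0.05 s, during which the arm holds its last target. There are 200 camera calls.

## Task

Close the white sample box with the blue lid: take the lid by its white grip bar, angle its tongue under the lip of the box's grooved rail and slide it fully home by feel, then lower it flat and press its free edge (by the yellow dot) down until the orange catch snaps over it. Work gently, as the plastic is brittle and cracks if forced, let go at the end, and leave the other things on the bench where they are.

Things in the scene. Friction and masses are not known exactly. Their poses are not given: they have to be found in the camera images.
- box: Open white foam sample box 250 x 180 x 50 mm, fixed on the bench, green-capped tubes inside. Origin: centre of its underside, x from groove end to catch end, z up. It carries a grey seat frame; the frame stands firm but was fitted up to 14 mm off either way along the box's x, with groove, posts and catch alike, and this is not measured: find it by touch. All places named here are nominal.
- sill (a point): on the box at (-70, 0, 60) mm: the frame's level sill, the face on which the lid's underside rests when closed. At the groove end it runs from x = -101 to -45 mm, at the catch end from x = 68 mm on, with a springy black seal strip there, 3 mm proud, pressed down by about 3 N. Low side rails, 7 mm above the sill, stand at y = +-75 mm
- groove (a point): on the box at (-101, 0, 60) mm, nominal: foot of the groove's upright back stop. It is firm (gives 1 mm per 15 N). The groove opens to +x; its lip overhangs from x = -101 to -91 mm, underside 11 mm and top 16 mm above the sill, so the 5 mm tongue goes in with the lid angled 10 to 20 degrees, free edge up
- far_stop (a point): on the box at (87, 0, 60) mm, nominal: inner face of the stop posts at the end opposite the groove (12 mm above the sill, beside the orange catch). Back stop to posts is 188 mm, the lid is 184 mm long, so a lid that is not slid home lands on the posts and catch
- lid: Loose blue lid lying flat; 140 mm wide (y), 0.2 to 0.42 kg. Underside flat, z up; 12 mm thick from x = -83 to 71 mm. White tongue, 5 mm thick, 132 mm wide, from x = -83 to -101 mm; like white lip for the catch from x = 71 to 83 mm. White grip bar, 14 mm thick along x, 70 mm along y, z = 12 to 46 mm, at x = 10 mm. Origin: underside, y middle. Closed, its axes agree with the box's: tongue to the box's -x
- lid_tongue (a point): middle of the tongue's tip, at the underside: (-101, 0, 0) mm on the lid
- lid_far (a point): middle of the lower edge of the lid's free edge, opposite the tongue: (83, 0, 0) mm on the lid. Lid and frame are brittle: they crack when the lid is pushed against the groove rail, or the robot against the box, with over 20 N, or when all contact forces between lid and box add up to over 70 N
- lid_grip (a point): point to grip on the grip bar, 12 mm below its top: (10, 0, 34) mm on the lid
- press_spot (a point): yellow dot, 24 mm across, on the lid's top near its free edge, where one presses to snap it shut: (52, 0, 12) mm on the lid
- catch (a joint): orange spring catch, 60 mm wide, opposite the groove: slide in m, 0 = sprung in, grows as pushed out (to 0.012). Nose tip nominally at x = 78 mm on the box, its underside 6.5 mm above the sill; over it a ramp rises outward at 60 degrees to a flat top 21 mm above it. The lid's free lip pressed down on the ramp with 2 to 8 N pushes it 5 mm out and it snaps over the lid; merely laid on, it may stay some 4 degrees open
- rack: green tube rack 80 x 170 x 50 mm with capped tubes (72 mm tall); loose bystander, origin: centre of its underside
- tip_box: blue and clear pipette tip box 120 x 84 x 70 mm; loose bystander, origin: centre of its underside
- bottle: glass bottle with blue cap, 86 mm across, 190 mm tall; loose bystander, origin: centre of its underside
- marker: black marker pen lying on the bench, 130 mm long along its x, 14 mm thick; loose bystander, origin: centre of its underside
- cap_green: loose green screw cap, 32 mm across, 14 mm high; loose bystander, origin: centre of its underside
- cap_blue: loose blue screw cap, 42 mm across, 18 mm high; loose bystander, origin: centre of its underside
There are look-alikes about, which are no part of the job. There is more than one size of the lid; the job needs the smaller.

How it is judged:
On the way, in this order (a step that is already met when the one before it is completed fails the run):
1. the tongue is down on the sill and in at the rail's lip, with the lid still angled (over 4 degrees) (angle between lid's own z axis and vertical above 0.07 rad and z of lid_tongue in the frame of box between 0.056 and 0.07 m and x of lid_tongue in the frame of box between -0.121 and -0.08 m and angle between the y axis of lid and the y axis of box, either way round below 0.12 rad), for 0.1 s.
2. the lid lies flat on the sill, tongue under the lip, and the catch has snapped over its free edge (angle between lid's own z axis and vertical below 0.025 rad and angle between the x axis of lid and the x axis of box, either way round below 0.07 rad and z of lid_far in the frame of box between 0.056 and 0.063 m and z of lid_tongue in the frame of box between 0.056 and 0.063 m and x of lid_tongue in the frame of box between -0.119 and -0.08 m and y of lid_tongue in the frame of box between -0.012 and 0.012 m and value of joint catch below 0.002 m), for 0.2 s.
At the end, for the whole second after the job is handed in: The lid lies released and at rest on the box: level within 1.4 degrees, in line with it within 4 degrees, tongue tip and free edge within 3 mm of the sill's height, tongue tip 80 to 119 mm from the box's middle and within 12 mm sideways, orange catch sprung in over it (within 2 mm) (all of step 2 and linear speed of lid below 0.02 m/s and contact force between the fingers and lid below 0.1 N); the robot touches nothing.
It fails at once if the lid is pushed against the groove's back stop or lip with more than 20 N (contact force between lid and rail above 20 N).
It fails at once if lid and box press on each other with more than 70 N, summed over all their contacts (contact force between lid and box above 70 N).
It fails at once if the robot itself presses on the box with more than 20 N (contact force between any of the fingers, the arm and box above 20 N).
It fails at once if a bystander is moved more than 30 mm (distance of any of rack, tip_box, bottle, marker, cap_green, cap_blue from where it was at the start of the episode above 0.03 m).
It also fails if it takes over 61 s, if anything falls off the work surface, if the arm or the gripper's body presses on something with over 40 N, if the wrist force passes 120 N, or if a joint passes its speed limit or range.

## Working session

There is one attempt and no reset: what is moved stays moved. The work goes in short steps, Python scripts to look and compute and a shell command to move; the robot and the scene stay as the last step left them, time stands still between calls to the robot, and variables do not carry over. Pictures are saved under pics/ and viewed, at most 10 in all, crops included, and the job is handed in when it is done.

```bash
mkdir -p pics; ls; cat > h.py <<'E'
import numpy as np,cv2
from scipy.spatial.transform import Rotation as Rn
from cell import robot
def save(n,im): cv2.imwrite(f'pics/{n}.png',im[:,:,::-1])
def ray(cam,u,v):
    i=robot.camera_info(cam); f=210/np.tan(np.radians(i['fovy'])/2)
    R=np.array(i['R']);t=np.array(i['t']); d=R.T@np.array([(u-i['cx'])/f,(v-i['cy'])/f,1]); return -R.T@t,d
def onz(cam,u,v,z):
    o,d=ray(cam,u,v); return o+d*(z-o[2])/d[2]
def proj(cam,X):
    i=robot.camera_info(cam); f=210/np.tan(np.radians(i['fovy'])/2)
    c=np.array(i['R'])@np.array(X)+np.array(i['t']); return [i['cx']+f*c[0]/c[2],i['cy']+f*c[1]/c[2]]
def st():
    s=robot.state(); r=s['ee_rot']; R=Rn.from_quat([r[1],r[2],r[3],r[0]])
    print('t',round(s['t'],2),'tcp',np.round(s['tcp_pos'],4),'F',np.round(s['contact_force'],1),'M',np.round(s['moment'],2),'w',round(s['gripper_width'],4),'gf',round(s['grip_force'],1)); print('R',np.round(R.as_matrix(),3).tolist())
    return s,R
E
python3 - <<'E'
from h import *
print(robot.tcp_to_grasp); st()
a=robot.camera('top');b=robot.camera('side')
save('top',a);save('side',b)
for cam in('top','side'):
    i=robot.camera_info(cam); print(cam,i['fovy'],'pos',np.round(-np.array(i['R']).T@np.array(i['t']),3))
    for q in('box','sill','groove','far_stop','lid','lid_tongue','lid_far','lid_grip','press_spot','catch'):
        print(q,[(round(d['at'][0]*560,1),round(d['at'][1]*420,1),round(d['confidence'],2)) for d in robot.landmark_of(q,cam)])
print(robot.state()['t'])
E
```

```text
pics
0.0187
t 0.0 tcp [0.1759 0.5208 0.2307] F [-0.3  0.3 -0.4] M [-0.05  0.02  0.01] w 0.0856 gf 0.0
R [[-0.947, 0.32, -0.0], [0.32, 0.947, -0.001], [0.0, -0.001, -1.0]]
top 42.66006562038381 pos [ 0.396 -0.014  1.55 ]
box [(202.9, 207.1, 0.56)]
sill [(194.6, 230.3, 0.56)]
groove [(197.9, 242.6, 0.98)]
far_stop [(207.1, 171.5, 0.58)]
lid [(374.6, 207.4, 0.74), (412.8, 306.4, 0.56)]
lid_tongue [(378.6, 240.4, 0.96), (360.6, 327.8, 0.56)]
lid_far [(450.1, 298.4, 0.84), (371.3, 177.5, 0.79)]
lid_grip [(376.8, 205.2, 0.85), (421.7, 313.8, 0.63)]
press_spot [(439.6, 302.0, 0.86), (369.5, 189.3, 0.84)]Traceback (most recent call last):
  File "<stdin>", line 8, in <module>
ValueError: it knows: bottle, box, cap_blue, cap_green, far_stop, groove, lid, lid_far, lid_grip, lid_tongue, marker, press_spot, rack, sill, tip_box
```

View pics/top.png

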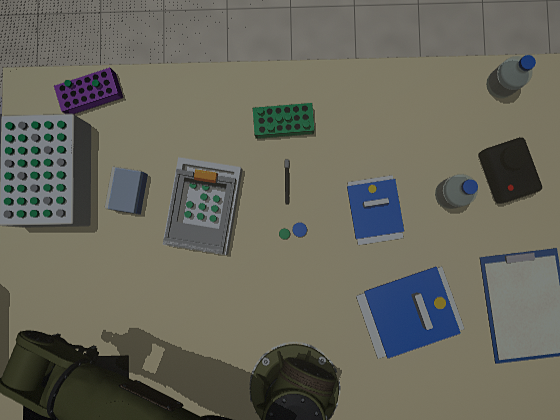

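View pics/side.png

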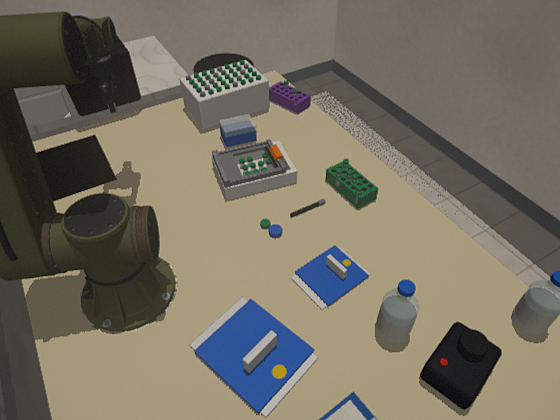

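The top picture shows two blue lids: a smaller one at (375,210) and a larger one at (412,310). The box is at (203,207), with its catch at the upper end (205,175) and its groove at the lower end (198,245). The smaller lid fits the description; I'll check its size in numbers and in a crop.

```bash
python3 - <<'E'
from h import *
a=cv2.imread('pics/top.png'); c=cv2.resize(a[150:265,340:500],None,fx=5,fy=5,interpolation=cv2.INTER_CUBIC)[:570]
d=cv2.resize(a[150:265,155:250],None,fx=5,fy=5,interpolation=cv2.INTER_CUBIC)
cv2.imwrite('pics/cl.png',cv2.resize(c[:,:400],(400,570))); cv2.imwrite('pics/cb.png',d)
cv2.imwrite('pics/both.png',np.hstack([cv2.resize(a[165:255,335:415],(525,590))[:,:400*525//525][:,:400],cv2.resize(a[150:260,155:250],(400,463))[0:463] if 0 else cv2.copyMakeBorder(cv2.resize(a[150:260,155:250],(400,463)),0,127,0,0,cv2.BORDER_CONSTANT)]))
robot.camera('top')
def show(q,z,cam='top'):
    for e in robot.landmark_of(q,cam):
        u,v=e['at'][0]*560,e['at'][1]*420
        print(cam,q,round(u,1),round(v,1),round(e['confidence'],2),np.round(onz(cam,u,v,z)[:2],4))
Z={'box':0,'sill':.06,'groove':.06,'far_stop':.06,'lid':0,'lid_tongue':0,'lid_far':0,'lid_grip':.034,'press_spot':.012,'marker':0,'cap_blue':0,'cap_green':0,'rack':0,'bottle':0,'tip_box':0}
for q,z in Z.items(): show(q,z)
robot.camera('side')
for q,z in list(Z.items())[:9]: show(q,z,'side')
# lid masks
for e in robot.regions_of('lid','side')[:0]: pass
robot.camera('top')
for q in('lid','box'):
  for e in robot.regions_of(q,'top'):
    m=e['mask'].astype(np.uint8); cn=max(cv2.findContours(m,0,2)[0],key=cv2.contourArea)
    r=cv2.minAreaRect(cn); p=cv2.boxPoints(r)
    P=np.array([onz('top',u,v,.012 if q=='lid' else .05)[:2] for u,v in p]); print(q,round(e['confidence'],2),np.round(p).tolist(),np.round(P,3).tolist(),np.round(np.linalg.norm(P-np.roll(P,1,0),axis=1),3))
print(robot.state()['t'])
E
```

```text
top box 204.4 206.1 0.85 [0.5198 0.2516]
top box 206.8 170.5 0.26 [0.6236 0.2437]
top sill 195.5 229.8 0.72 [0.4495 0.2667]
top sill 450.7 195.5 0.51 [ 0.5301 -0.4427]
top groove 195.0 240.8 0.58 [0.419  0.2683]
top groove 207.9 172.1 0.55 [0.6102 0.2306]
top far_stop 208.3 170.5 0.67 [0.6147 0.2295]
top lid 372.9 208.1 0.95 [ 0.5038 -0.2354]
top lid 412.5 305.5 0.7 [ 0.2241 -0.3388]
top lid_tongue 381.1 239.9 0.58 [ 0.4119 -0.2559]
top lid_far 372.9 179.2 0.79 [ 0.5876 -0.238 ]
top lid_far 450.0 298.5 0.57 [ 0.2419 -0.4457]
top lid_far 287.1 180.2 0.33 [0.5902 0.0103]
top lid_grip 416.7 313.3 0.83 [ 0.2063 -0.3425]
top lid_grip 376.9 204.4 0.68 [ 0.5116 -0.242 ]
top lid_grip 446.9 193.0 0.33 [ 0.5398 -0.4398]
top press_spot 370.3 185.0 0.89 [ 0.5695 -0.2284]
top press_spot 441.5 302.2 0.57 [ 0.2333 -0.4181]
top press_spot 288.4 185.6 0.16 [0.5729 0.0068]
top marker 284.7 183.1 0.67 [0.5818 0.0175]
top cap_blue 296.3 227.3 0.53 [ 0.4529 -0.0135]
top cap_green 284.2 234.0 0.65 [0.4344 0.0218]
top rack 280.2 122.3 0.6 [0.761  0.0272]
top rack 371.4 177.6 0.41 [ 0.5923 -0.2338]
top bott
[... 1091 characters left out ...]
 0.16 [ 7.546e-01 -5.000e-04]
lid 0.9 [[354.0, 294.0], [442.0, 264.0], [465.0, 331.0], [378.0, 362.0]] [[0.26, -0.174], [0.341, -0.423], [0.151, -0.481], [0.071, -0.235]] [0.198 0.262 0.199 0.259]
lid 0.78 [[346.0, 182.0], [395.0, 174.0], [406.0, 237.0], [356.0, 245.0]] [[0.579, -0.158], [0.599, -0.301], [0.418, -0.324], [0.398, -0.182]] [0.182 0.144 0.182 0.143]
box 0.65 [[162.0, 245.0], [176.0, 157.0], [243.0, 167.0], [228.0, 255.0]] [[0.411, 0.362], [0.658, 0.322], [0.623, 0.134], [0.377, 0.177]] [0.188 0.25  0.19  0.25 ]
box 0.27 [[276.0, 234.0], [284.0, 226.0], [292.0, 234.0], [284.0, 242.0]] [[0.435, 0.042], [0.455, 0.021], [0.433, -0.001], [0.412, 0.02]] [0.032 0.03  0.032 0.03 ]
2.05
```

View pics/both.png

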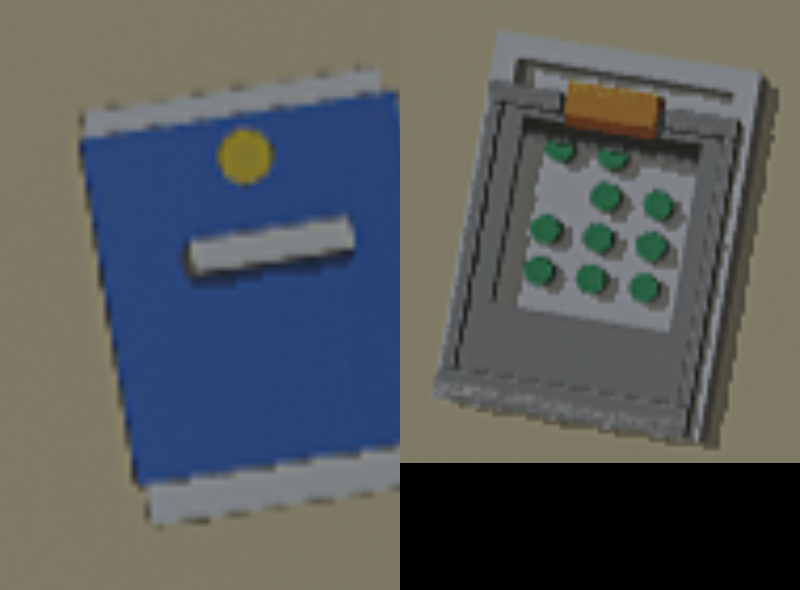

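The crop shows the smaller lid, which measures about 182 x 143 mm against the stated 184 x 140. Its tongue points to the bottom and the yellow dot is at the top. The larger lid at (412,310) measures 260 x 198 mm, so it is the look-alike. I'm moving above the small lid.

```bash
for i in 1 2 3 4 5 6; do :; done
python3 -m crank '[[0.2,-0.33,0,0,0,-0.02,85],[0.35,-0.7,0,0,0,-0.04,85],[0.47,-1,0,0,0,-0.06,85],[0.47,-1,0,0,0,-0.06,85]]'
python3 -m crank '[[0.2,-0.5,0,0,0,-0.03,85],[0.47,-1,0,0,0,-0.06,85],[0.47,-1,0,0,0,-0.06,85]]'
python3 -m crank '[[0.2,-0.5,0,0,0,-0.03,85],[0.47,-1,0,0,0,-0.06,85],[0.47,-1,0,0,0,-0.06,85]]'
python3 -m crank '[[0.2,-0.5,0,0,0,-0.03,85],[0.47,-1,0,0,0,-0.06,85],[0.47,-1,0,0,0,-0.06,85]]'
python3 -m crank '[[0.2,-0.5,0,0,0,-0.03,85],[0.47,-1,0,0,0,-0.06,85],[0.47,-1,0,0,0,-0.06,85]]'
python3 -m crank '[[0.2,-0.5,0,0,0,-0.03,85],[0.47,-1,0,0,0,-0.06,85],[0.47,-1,0,0,0,-0.06,85],[0.47,-1,0,0,0,-0.06,85]]'
cat >> h.py <<'E'
def wproj_inv(u,v,z,pose):  # wrist pixel -> world at height z
    s,R=pose; i=robot.camera_info('wrist'); f=210/np.tan(np.radians(i['fovy'])/2)
    d=np.array([u-i['cx'],v-i['cy']]); r=np.hypot(*d); th=r/f
    c=np.array([*(d/max(r,1e-9)*np.sin(th)),np.cos(th)]); T=np.array(i['tool_from_camera'])
    o=R.apply(T[:3,3])+s['tcp_pos']; w=R.apply(T[:3,:3]@c); return o+w*(z-o[2])/w[2]
E
python3 - <<'E'
from h import *
p=st(); a=robot.camera('wrist'); save('w1',a)
for q,z in (('lid_grip',.034),('lid_tongue',0),('lid_far',0),('press_spot',.012),('lid',0)):
    for e in robot.landmark_of(q,'wrist'):
        u,v=e['at'][0]*560,e['at'][1]*420; print(q,round(u),round(v),round(e['confidence'],2),np.round(wproj_inv(u,v,z,p),4)[:2])
E
```

```text
t: 2.55
tcp_pos: [0.2332, 0.3997, 0.2317]
ee_rot: [0.0, 0.256, 0.967, 0.0]
contact_force: [-0.4, 0.2, -0.7]
gripper_width: 0.0854
grip_force: 0.0
t: 2.92
tcp_pos: [0.29, 0.2795, 0.2316]
ee_rot: [0.0, 0.346, 0.938, 0.0]
contact_force: [0.0, 0.5, -0.5]
gripper_width: 0.085
grip_force: 0.0
t: 3.3
tcp_pos: [0.3465, 0.1595, 0.2315]
ee_rot: [0.0, 0.433, 0.902, 0.0]
contact_force: [0.2, 0.9, 0.6]
gripper_width: 0.0849
grip_force: 0.0
t: 3.68
tcp_pos: [0.4029, 0.0398, 0.2312]
ee_rot: [-0.0, 0.515, 0.857, -0.0]
contact_force: [-0.0, 0.2, 1.0]
gripper_width: 0.0853
grip_force: 0.0
t: 4.05
tcp_pos: [0.4594, -0.0796, 0.2308]
ee_rot: [-0.0, 0.593, 0.805, -0.0]
contact_force: [-0.1, 0.9, -0.4]
gripper_width: 0.0849
grip_force: 0.0
t: 4.55
tcp_pos: [0.5148, -0.1971, 0.2309]
ee_rot: [-0.001, 0.664, 0.747, 0.0]
contact_force: [-0.3, -0.2, 0.4]
gripper_width: 0.0853
grip_force: 0.0
t 4.55 tcp [ 0.5148 -0.1971  0.2309] F [-0.3 -0.2  0.4] M [-0.02  0.03  0.01] w 0.0853 gf 0.0
R [[-0.117, 0.993, -0.001], [0.993, 0.117, 0.001], [0.001, -0.001, -1.0]]
lid_grip 49 270 0.76 [ 0.2009 -0.3646]
lid_grip 275 213 0.6 [ 0.5185 -0.2365]
lid_tongue 184 207 0.9 [ 0.4067 -0.2547]
lid_tongue 30 159 0.6 [ 0.1621 -0.2102]
lid_far 93 314 0.98 [ 0.2466 -0.4577]
lid_far 483 42 0.67 [0.7591 0.0125]
lid_far 333 204 0.65 [ 0.5893 -0.2292]
lid_far 184 209 0.16 [ 0.4067 -0.2575]
press_spot 307 211 0.98 [ 0.5567 -0.2373]
press_spot 74 297 0.64 [ 0.2241 -0.4215]
lid 268 209 0.95 [ 0.5106 -0.245 ]
lid 63 247 0.84 [ 0.2093 -0.342 ]
```

```bash
python3 - <<'E'
from h import *
a=cv2.imread('pics/w1.png'); p=st()
h=cv2.cvtColor(a,cv2.COLOR_BGR2HSV); m=cv2.inRange(h,(105,120,60),(125,255,255))
n,l,s,c=cv2.connectedComponentsWithStats(m)
k=l[209,250]; k=k if k else l[225,268]; print(k,s[k],c[k])
cn=max(cv2.findContours((l==k).astype(np.uint8),0,1)[0],key=cv2.contourArea)[:,0,:]
P=np.array([wproj_inv(u,v,.012,p)[:2] for u,v in cn]).astype(np.float32)
r=cv2.minAreaRect(P*1000); print('blue',r)   # blue part centre is lid x=-6, dims 154x140
w=cv2.inRange(h,(0,0,130),(180,40,255)); n,l,s,c=cv2.connectedComponentsWithStats(w)
for i in range(1,n):
    if s[i,4]>60 and abs(c[i][0]-275)<120 and abs(c[i][1]-210)<60:
        cn=max(cv2.findContours((l==i).astype(np.uint8),0,1)[0],key=cv2.contourArea)[:,0,:]
        for z in(.046,.005):
            P=np.array([wproj_inv(u,v,z,p)[:2] for u,v in cn]).astype(np.float32); print(c[i],z,cv2.minAreaRect(P*1000))
cv2.imwrite('pics/w1c.png',cv2.resize(a[130:300,150:370],(776,600)))
E
```

```text
t 4.85 tcp [ 0.5144 -0.198   0.2317] F [ 0.1 -0.1 -0.8] M [ 0.05 -0.03  0.05] w 0.085 gf 0.0
R [[-0.115, 0.993, 0.001], [0.993, 0.115, -0.0], [-0.0, 0.001, -1.0]]
2 [  193   151   133   112 12826] [258.74021519 204.59379386]
blue ((501.477783203125, -243.64236450195312), (152.82411193847656, 139.263916015625), 7.495532035827637)
[329.77105832 203.51835853] 0.046 ((575.4755859375, -219.9769287109375), (9.925939559936523, 118.22586822509766), 7.625462532043457)
[329.77105832 203.51835853] 0.005 ((584.30419921875, -232.80165100097656), (11.168012619018555, 133.01959228515625), 7.6254496574401855)
[187.58608059 185.05128205] 0.046 ((421.5301208496094, -213.32862854003906), (14.489972114562988, 28.07412338256836), 2.479363203048706)
[187.58608059 185.05128205] 0.005 ((411.09527587890625, -225.32154846191406), (16.303373336791992, 31.586612701416016), 2.477477550506592)
[273.50833333 193.28333333] 0.046 ((513.3704223632812, -213.01174926757812), (12.624048233032227, 10.93970775604248), 6.555334568023682)
[273.50833333 193.28333333] 0.005 ((514.4276733398438, -224.96495056152344), (14.203611373901367, 12.308602333068848), 6.555364608764648)
[274.37710438 236.18181818] 0.046 ((519.6986694335938, -259.6907958984375), (13.24069595336914, 31.196880340576172), 6.872485160827637)
[274.37710438 236.18181818] 0.005 ((521.5477905273438, -277.48504638671875), (14.897525787353516, 35.10060119628906), 6.8725385665893555)
```

View pics/w1c.png

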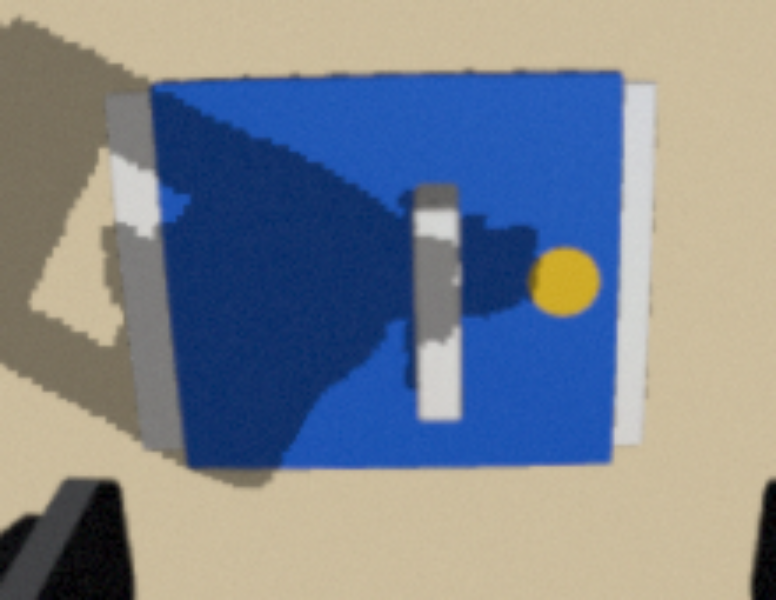

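The crop shows the small lid with its grip bar at crop (438,300), its dot at (564,282) and its tongue on the left. The fitted blue part is 153 x 139 mm, with yaw 7.5° and the grip at (0.5174,-0.2415). I'm going down to grasp it.

```bash
python3 -m crank '[[0.025,-0.36,-0.3,0,0,0.004,85],[0.025,-0.36,-0.7,0,0,0.004,85],[0.025,-0.36,-1,0,0,0.004,85],[0.025,-0.36,-1,0,0,0.004,85]]' |head -2
python3 -m crank '[[0,0,-0.4,0,0,0,85],[0,0,-0.78,0,0,0,85],[0,0,-0.78,0,0,0,85],[0,0,-0.78,0,0,0,0],[0,0,-0.78,0,0,0,0],[0,0,-0.78,0,0,0,0],[0,0,-0.78,0,0,0,0],[0,0,-0.78,0,0,0,0],[0,0,-0.78,0,0,0,0]]'
python3 -c "
from h import *
st()"
```

```text
t: 5.35
tcp_pos: [0.5164, -0.2413, 0.1094]
t: 6.48
tcp_pos: [0.5178, -0.2424, 0.0186]
ee_rot: [0.001, 0.661, 0.75, 0.0]
contact_force: [-1.6, 0.4, 6.8]
gripper_width: 0.0132
grip_force: 60.3
t 6.47 tcp [ 0.5178 -0.2424  0.0186] F [-1.6  0.4  6.8] M [0.13 0.18 0.02] w 0.0132 gf 60.3
R [[-0.126, 0.992, 0.001], [0.992, 0.126, -0.001], [-0.001, 0.001, -1.0]]
```

Gripped. I'll lift the lid, and fit the box pose from its silhouette in the top and side pictures I already saved.

```bash
python3 -m crank '[[0,0,0.4,0,0,0,0],[0,0,0.8,0,0,0,0],[0,0,1,0,0,0,0],[0,0,1,0,0,0,0]]' |sed -n 2,4p
python3 - <<'E'
from h import *
from scipy.optimize import minimize
st()
M={}
for cam,win,se in(('top',(150,265,150,255),(200,185)),('side',(130,205,200,305),(240,180))):
    a=cv2.imread(f'pics/{cam}.png'); h=cv2.cvtColor(a,cv2.COLOR_BGR2HSV)
    bg=a[150 if cam=='top' else 215,255 if cam=='top' else 200].astype(float); print(cam,'bench bgr',bg)
    f=a.astype(float)+1; ratio=f[:,:,2]/f[:,:,0]; m=((ratio<1.22)|(h[:,:,0]>35)).astype(np.uint8)   # tan bench/shadow has high R/B
    r0,r1,c0,c1=win; k=np.zeros_like(m); k[r0:r1,c0:c1]=m[r0:r1,c0:c1]
    k=cv2.morphologyEx(k,cv2.MORPH_OPEN,np.ones((2,2),np.uint8))
    n,l,s,_=cv2.connectedComponentsWithStats(k); j=1+np.argmax(s[1:,4]); print(s[j])
    cn=np.vstack([c[:,0] for c in cv2.findContours((l==j).astype(np.uint8),0,1)[0]]); hu=cv2.convexHull(cn)
    M[cam]=cv2.fillConvexPoly(np.zeros((1680,2240),np.uint8),hu*4+2,1)
    o=cv2.resize(a,(2240,1680)); cv2.polylines(o,[hu*4+2],True,(0,0,255),1); M[cam+'o']=o[r0*4:r1*4,c0*4:c1*4]
def hull(cam,p):
    c,s=np.cos(p[2]),np.sin(p[2]); P=[]
    for x in(-.125,.125):
        for y in(-.09,.09):
            for z in(0,.05): P.append(proj(cam,[p[0]+c*x-s*y,p[1]+s*x+c*y,z]))
    return cv2.convexHull((np.array(P,np.float32)*4+2).astype(np.int32))
def cost(p,cams):
    q=0
    for cam in cams:
        k=cv2.fillConvexPoly(np.zeros((1680,2240),np.uint8),hull(cam,p),1); q+=1-(k&M[cam]).sum()/(k|M[cam]).sum()
    return q
for cams in(['top'],['side'],['top','side']):
    r=minimize(cost,[.518,.249,-.16],(cams,),method='Nelder-Mead',options=dict(initial_simplex=[[.518,.249,-.16],[.525,.249,-.16],[.518,.256,-.16],[.518,.249,-.12]],xatol=2e-4,fatol=1e-5)); print(cams,np.round(r.x,4),np.degrees(r.x[2]).round(2),round(r.fun,4))
o=[M['topo'],M['sideo']]; H=max(i.shape[0] for i in o)
cv2.imwrite('pics/fit.png',cv2.resize(np.hstack([cv2.copyMakeBorder(i,0,H-i.shape[0],0,0,0) for i in o]),(800,438)))
E
```

```text
tcp_pos: [0.5179, -0.2424, 0.1389]
ee_rot: [0.001, 0.661, 0.75, 0.0]
contact_force: [0.3, -0.2, -3.7]
t 6.97 tcp [ 0.5179 -0.2424  0.1389] F [ 0.3 -0.2 -3.7] M [ 0.03 -0.04 -0.02] w 0.013 gf 59.9
R [[-0.126, 0.992, 0.002], [0.992, 0.126, -0.001], [-0.002, 0.002, -1.0]]
top bench bgr [101. 121. 126.]
[ 163  158   81   98 5731]
side bench bgr [127. 156. 171.]
[ 213  141   85   60 3413]
['top'] [ 0.5159  0.2486 -0.1856] -10.63 0.0186
['side'] [ 0.5209  0.2435 -0.1929] -11.05 0.0652
['top', 'side'] [ 0.5175  0.2477 -0.1794] -10.28 0.112
```

View pics/fit.png

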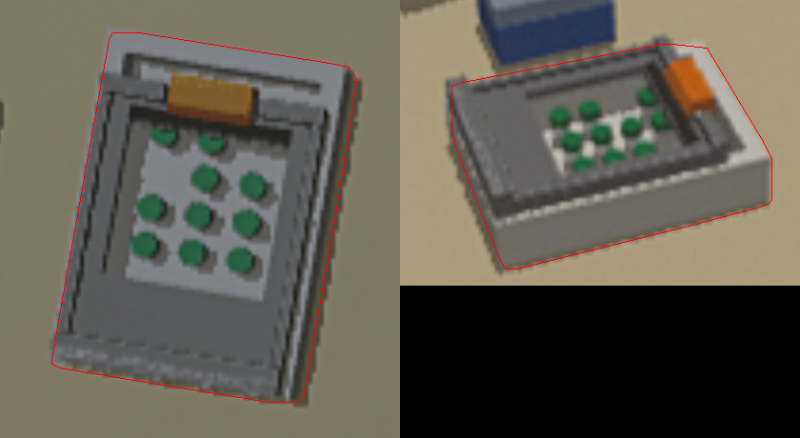

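The fit crop shows the grey frame shifted toward the groove end. The groove lip edge runs (60,345)-(285,385) in the crop, the sill's inner edge (125,275)-(262,300), and the catch nose's lower edge (165,108)-(250,122).

```bash
python3 - <<'E'
from h import *
def w(x,y,z): return onz('top',x/3.81+150,y/3.81+150,z)[:2]
yaw=np.radians(-9.7); B=np.array([.5175,.248]); R=np.array([[np.cos(yaw),np.sin(yaw)],[-np.sin(yaw),np.cos(yaw)]])
for n,x,y,z in(('lipL',60,345,.076),('lipR',285,385,.076),('sillL',125,275,.06),('sillR',262,300,.06),('noseL',165,108,.0665),('noseR',250,122,.0665),('frameLmid',80,240,.067),('frameRmid',302,240,.067),('boxTL',110,32,.05),('boxTR',352,68,.05),('frameTLin',128,130,.06),('frameBLout',52,360,.076),('frameBRout',283,400,.076)):
    p=w(x,y,z); print(n,np.round(p,4),'box',np.round(R@(p-B)*1000,1))
E
```

```text
lipL [0.421  0.3458] box [-111.6   80.2]
lipR [0.3891 0.1836] box [-115.7  -85.1]
sillL [0.4714 0.3019] box [-54.5  45.4]
sillR [0.4511 0.2018] box [-57.7 -56.7]
noseL [0.5927 0.2706] box [70.3 34.9]
noseR [0.581  0.2084] box [ 69.3 -28.4]
frameLmid [0.4972 0.3332] box [-34.4  80.6]
frameRmid [0.4939 0.1712] box [-10.4 -79.6]
boxTL [0.6526 0.3143] box [122.   88.1]
boxTR [0.6216 0.1349] box [121.7 -94. ]
frameTLin [0.5779 0.2992] box [50.9 60.6]
frameBLout [0.4103 0.3517] box [-123.1   84.1]
frameBRout [0.3784 0.1851] box [-126.5  -85.4]
```

```bash
cat >> h.py <<'E'
B=np.array([.5175,.2485,0]); BY=np.radians(-10)
TL=np.array([.010,-.001,.0186])  # TCP in lid frame
def lidrot(deg,yaw=BY): return Rn.from_euler('z',yaw)*Rn.from_euler('y',-np.radians(deg))
TR0=Rn.from_euler('z',np.radians(7.24)).inv()*Rn.from_matrix(np.array([[-.126,.992,0],[.992,.126,0],[0,0,-1]]))
def plan(tip,deg,yaw=BY):  # tip: tongue tip in box frame (m)
    s,R=st(); L=lidrot(deg,yaw); w=B+Rn.from_euler('z',BY).apply(tip)
    tcp=w+L.apply(TL-np.array([-.101,0,0])); rv=(L*TR0*R.inv()).as_rotvec()
    print('plan',tip,deg,'shift',np.round((tcp-s['tcp_pos'])/.12,4),'turn',np.round(rv/np.pi,4))
def where(deg=None):
    s,R=st(); L=R*TR0.inv(); w=np.array(s['tcp_pos'])+L.apply(np.array([-.101,0,0])-TL)
    lz=L.as_matrix()[:,2]; e=L.as_matrix()[:,0]; Bi=Rn.from_euler('z',BY).inv()
    print('tip in box mm',np.round(Bi.apply(w-B)*1000,1),'tilt',round(np.degrees(np.arcsin(e[2])),2),'yaw',round(np.degrees(np.arctan2(e[1],e[0])),2),'F box',np.round(Bi.apply(s['contact_force']),1))
E
python3 -c "
from h import *
where(); plan(np.array([-.075,0,.085]),15)"
```

```text
t 6.97 tcp [ 0.5179 -0.2424  0.1389] F [ 0.3 -0.2 -3.7] M [ 0.03 -0.04 -0.02] w 0.013 gf 59.9
R [[-0.126, 0.992, 0.002], [0.992, 0.126, -0.001], [-0.002, 0.002, -1.0]]
tip in box mm [ -20.6 -515.3  120.1] tilt 0.12 yaw 7.26 F box [ 0.4 -0.2 -3.7]
t 6.97 tcp [ 0.5179 -0.2424  0.1389] F [ 0.3 -0.2 -3.7] M [ 0.03 -0.04 -0.02] w 0.013 gf 59.9
R [[-0.126, 0.992, 0.002], [0.992, 0.126, -0.001], [-0.002, 0.002, -1.0]]
plan [-0.075  0.     0.085] 15 shift [ 0.2203  4.0428 -0.0604] turn [-0.0015 -0.083  -0.0953]
```

```bash
python3 -m crank '[[0.05,0.3,0.15,0,-0.03,-0.03,0],[0.1,0.65,0.25,0,-0.06,-0.06,0],[0.1,1,0.25,-0.0015,-0.083,-0.095,0],[0.1,1,0.25,-0.0015,-0.083,-0.095,0]]' |sed -n 2,2p
python3 -m crank '[[0.05,0.4,0,0,0,0,0],[0.05,0.8,0,0,0,0,0],[0.05,1,0,0,0,0,0]]' |sed -n 2,2p
python3 -m crank '[[0.05,0.4,0,0,0,0,0],[0.05,0.8,0,0,0,0,0],[0.05,1,0,0,0,0,0]]' |sed -n 2,2p
python3 -m crank '[[0,0.4,0,0,0,0,0],[0.02,0.8,0,0,0,0,0],[0.02,1,0,0,0,0,0],[0.02,1,0,0,0,0,0],[0.02,1,0,0,0,0,0]]' |sed -n 2,2p
python3 - <<'E'
from h import *
where(); plan(np.array([-.075,0,.072]),15)
save('w2',robot.camera('wrist')); save('t2',robot.camera('top')); save('s2',robot.camera('side'))
a=cv2.imread('pics/t2.png')[130:280,140:270]; b=cv2.imread('pics/s2.png')[90:220,190:320]
cv2.imwrite('pics/c2.png',np.hstack([cv2.resize(a,(400,462)),cv2.copyMakeBorder(cv2.resize(b,(400,400)),0,62,0,0,0)]))
E
```

```text
tcp_pos: [0.5281, -0.1196, 0.1658]
tcp_pos: [0.5349, -0.0007, 0.1661]
tcp_pos: [0.541, 0.1193, 0.1659]
tcp_pos: [0.5438, 0.2369, 0.1665]
t 8.85 tcp [0.5438 0.2369 0.1665] F [ 0.2 -0.3 -3.7] M [0.07 0.23 0.02] w 0.0132 gf 60.0
R [[0.173, 0.952, 0.251], [0.985, -0.167, -0.044], [-0.0, 0.255, -0.967]]
tip in box mm [-74.7  -6.  120.2] tilt 14.78 yaw -9.94 F box [ 0.2 -0.3 -3.7]
t 8.85 tcp [0.5438 0.2369 0.1665] F [ 0.2 -0.3 -3.7] M [0.07 0.23 0.02] w 0.0132 gf 60.0
R [[0.173, 0.952, 0.251], [0.985, -0.167, -0.044], [-0.0, 0.255, -0.967]]
plan [-0.075  0.     0.072] 15 shift [ 0.0046  0.0491 -0.3983] turn [-0.0002 -0.0012 -0.0003]
```

View pics/c2.png

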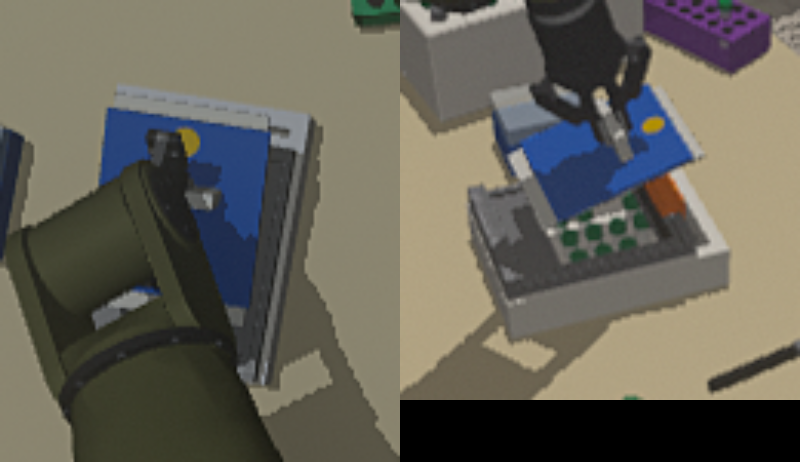

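The lid hangs over the box, tongue end lower and toward the groove, and aligned with it. Lowering gently.

```bash
python3 -m crank '[[0.005,0.05,-0.2,0,-0.001,0,0],[0.005,0.05,-0.36,0,-0.001,0,0],[0.005,0.05,-0.40,0,-0.001,0,0],[0.005,0.05,-0.40,0,-0.001,0,0]]' |sed -n 2,4p
python3 -c "
from h import *
where()"
python3 -m crank '[[0,0,-0.02,0,0,0,0],[0,0,-0.04,0,0,0,0],[0,0,-0.06,0,0,0,0],[0,0,-0.06,0,0,0,0]]' |sed -n 4,4p
python3 -c "
from h import *
where()"
```

```text
tcp_pos: [0.5447, 0.2435, 0.12]
ee_rot: [0.1, 0.759, 0.637, 0.085]
contact_force: [0.4, -0.5, -3.0]
t 9.5 tcp [0.5447 0.2435 0.12  ] F [ 0.4 -0.5 -3. ] M [ 0.01  0.22 -0.02] w 0.013 gf 59.9
R [[0.173, 0.951, 0.256], [0.985, -0.168, -0.043], [0.002, 0.26, -0.966]]
tip in box mm [-74.7   0.9  73.2] tilt 15.07 yaw -9.99 F box [ 0.5 -0.5 -3. ]
contact_force: [0.1, 0.9, -3.4]
t 10.0 tcp [0.5444 0.2438 0.1123] F [ 0.1  0.9 -3.4] M [ 0.06  0.29 -0.01] w 0.0129 gf 60.0
R [[0.172, 0.951, 0.256], [0.985, -0.167, -0.043], [0.002, 0.26, -0.966]]
tip in box mm [-75.1   1.   65.5] tilt 15.05 yaw -9.96 F box [-0.   0.9 -3.4]
```

```bash
for z in 1; do
python3 -m crank '[[0,0,-0.008,0,0,0,0],[0,0,-0.016,0,0,0,0],[0,0,-0.025,0,0,0,0],[0,0,-0.025,0,0,0,0]]' |sed -n 4,4p; done
python3 -c "
from h import *
where()"
python3 -m crank '[[0,0,-0.006,0,0,0,0],[0,0,-0.012,0,0,0,0],[0,0,-0.012,0,0,0,0]]' |sed -n 4,4p
python3 -m crank '[[0,0,-0.006,0,0,0,0],[0,0,-0.008,0,0,0,0],[0,0,-0.008,0,0,0,0]]' |sed -n 4,4p
python3 -c "
from h import *
where()"
```

```text
contact_force: [0.3, 0.1, -3.4]
t 10.5 tcp [0.5444 0.2438 0.1094] F [ 0.3  0.1 -3.4] M [0.06 0.26 0.02] w 0.0131 gf 60.0
R [[0.173, 0.951, 0.256], [0.985, -0.167, -0.043], [0.002, 0.26, -0.966]]
tip in box mm [-75.1   1.1  62.6] tilt 15.06 yaw -9.96 F box [ 0.3  0.2 -3.4]
contact_force: [0.2, 0.1, -3.1]
contact_force: [0.4, -0.5, -3.6]
t 11.25 tcp [0.5444 0.2439 0.1071] F [ 0.4 -0.5 -3.6] M [0.02 0.24 0.04] w 0.0132 gf 60.0
R [[0.172, 0.951, 0.256], [0.985, -0.167, -0.043], [0.002, 0.26, -0.966]]
tip in box mm [-75.    1.1  60.2] tilt 15.06 yaw -9.96 F box [ 0.5 -0.4 -3.6]
```

```bash
python3 -m crank '[[0,0,-0.006,0,0,0,0],[0,0,-0.008,0,0,0,0],[0,0,-0.008,0,0,0,0]]' |sed -n 4,4p
python3 -m crank '[[0,0,-0.006,0,0,0,0],[0,0,-0.008,0,0,0,0],[0,0,-0.008,0,0,0,0]]' |sed -n 4,4p
python3 -c "
from h import *
where()"
```

```text
contact_force: [0.6, 0.0, -0.6]
contact_force: [2.4, -2.0, 4.7]
t 12.0 tcp [0.5449 0.2439 0.1059] F [ 2.4 -2.   4.7] M [-0.16  0.19  0.01] w 0.0131 gf 61.2
R [[0.173, 0.951, 0.258], [0.985, -0.167, -0.043], [0.003, 0.261, -0.965]]
tip in box mm [-74.5   1.3  58.9] tilt 15.14 yaw -9.98 F box [ 2.7 -1.6  4.7]
```

The tongue is down on the sill, which I feel at z≈59.4 mm. I'll ease off the force and slide toward the groove.

```bash
python3 -m crank '[[-0.02,0.0035,0.003,0,0,0,0],[-0.04,0.007,0.003,0,0,0,0],[-0.06,0.0106,0.003,0,0,0,0],[-0.08,0.014,0.003,0,0,0,0],[-0.08,0.014,0.003,0,0,0,0]]' |sed -n 4,4p
python3 -m crank '[[-0.02,0.0035,0,0,0,0,0],[-0.04,0.007,0,0,0,0,0],[-0.05,0.009,0,0,0,0,0],[-0.05,0.009,0,0,0,0,0]]' |sed -n 4,4p
python3 -c "
from h import *
where()"
```

```text
contact_force: [3.4, -0.3, 5.8]
contact_force: [3.2, -0.4, 5.2]
t 13.12 tcp [0.5289 0.2468 0.1059] F [ 3.2 -0.4  5.2] M [-0.09  0.01  0.06] w 0.0131 gf 61.0
R [[0.172, 0.951, 0.257], [0.985, -0.167, -0.043], [0.002, 0.261, -0.965]]
tip in box mm [-90.8   1.3  59. ] tilt 15.1 yaw -9.97 F box [3.3 0.2 5.2]
```

```bash
python3 -m crank '[[-0.008,0.0015,0.004,0,0,0,0],[-0.016,0.003,0.004,0,0,0,0],[-0.024,0.0045,0.004,0,0,0,0],[-0.033,0.006,0.004,0,0,0,0],[-0.033,0.006,0.004,0,0,0,0]]' |sed -n 4,4p
python3 -m crank '[[-0.008,0.0015,0,0,0,0,0],[-0.016,0.003,0,0,0,0,0],[-0.024,0.0045,0,0,0,0,0],[-0.024,0.0045,0,0,0,0,0]]' |sed -n 4,4p
python3 -c "
from h import *
where()"
python3 -m crank '[[-0.008,0.0015,0,0,0,0,0],[-0.016,0.003,0,0,0,0,0],[-0.024,0.0045,0,0,0,0,0],[-0.024,0.0045,0,0,0,0,0]]' |sed -n 4,4p
python3 -c "
from h import *
where()"
```

```text
contact_force: [3.3, -0.6, 3.5]
contact_force: [2.5, -0.9, 3.3]
t 14.25 tcp [0.5218 0.2479 0.106 ] F [ 2.5 -0.9  3.3] M [-0.05  0.09  0.02] w 0.0134 gf 60.8
R [[0.172, 0.951, 0.256], [0.985, -0.167, -0.043], [0.002, 0.26, -0.966]]
tip in box mm [-98.    1.1  59.2] tilt 15.05 yaw -9.96 F box [ 2.6 -0.4  3.3]
contact_force: [3.3, -0.1, 4.2]
t 14.75 tcp [0.519  0.2484 0.106 ] F [ 3.3 -0.1  4.2] M [-0.01  0.06  0.01] w 0.0131 gf 60.9
R [[0.173, 0.951, 0.256], [0.985, -0.167, -0.043], [0.002, 0.26, -0.966]]
tip in box mm [-100.9    1.2   59.2] tilt 15.05 yaw -9.96 F box [3.3 0.5 4.2]
```

```bash
for k in 1; do python3 -m crank '[[-0.008,0.0015,0,0,0,0,0],[-0.016,0.003,0,0,0,0,0],[-0.024,0.0045,0,0,0,0,0],[-0.024,0.0045,0,0,0,0,0]]' |sed -n 4,4p; done
python3 -m crank '[[-0.008,0.0015,0,0,0,0,0],[-0.016,0.003,0,0,0,0,0],[-0.016,0.003,0,0,0,0,0]]' |sed -n 4,4p
python3 -m crank '[[-0.008,0.0015,0,0,0,0,0],[-0.016,0.003,0,0,0,0,0],[-0.016,0.003,0,0,0,0,0]]' |sed -n 4,4p
python3 -c "
from h import *
where()"
```

```text
contact_force: [2.2, -0.2, 3.6]
contact_force: [2.8, -0.4, 4.2]
contact_force: [3.0, -0.2, 4.0]
t 16.0 tcp [0.5123 0.2497 0.106 ] F [ 3.  -0.2  4. ] M [-0.08 -0.01  0.04] w 0.013 gf 60.9
R [[0.172, 0.951, 0.256], [0.985, -0.167, -0.043], [0.002, 0.26, -0.966]]
tip in box mm [-107.7    1.2   59.2] tilt 15.06 yaw -9.96 F box [3.  0.4 4. ]
```

```bash
for k in 1; do python3 -m crank '[[-0.008,0.0015,0,0,0,0,0],[-0.008,0.0015,0,0,0,0,0],[-0.016,0.003,0,0,0,0,0],[-0.016,0.003,0,0,0,0,0]]' |sed -n 4,4p; done
python3 -m crank '[[-0.008,0.0015,0,0,0,0,0],[-0.008,0.0015,0,0,0,0,0]]' |sed -n 4,4p
python3 -m crank '[[-0.008,0.0015,0,0,0,0,0],[-0.008,0.0015,0,0,0,0,0]]' |sed -n 4,4p
python3 -c "
from h import *
where()"
```

```text
contact_force: [5.5, -1.4, 3.7]
contact_force: [6.8, -2.8, 3.9]
contact_force: [10.7, -5.0, 4.5]
t 17.0 tcp [0.5096 0.2501 0.1067] F [10.7 -5.   4.5] M [-0.87 -1.49 -0.34] w 0.0133 gf 60.7
R [[0.173, 0.95, 0.259], [0.985, -0.167, -0.043], [0.002, 0.262, -0.965]]
tip in box mm [-110.2    1.2   59.7] tilt 15.21 yaw -9.98 F box [11.5 -3.1  4.5]
```

The tongue stops at x≈-110, 10 mm past the lip edge I expected there, so it has reached the back stop and the frame is shifted by about -9 mm. I'll ease the push, then rotate the lid down about the tongue tip.

```bash
python3 -c "
from h import *
y=np.radians(-10.4)
for d in (15.2,12,9,6.5,4.5): plan(np.array([-.1102,.0012,.0597]),d,y)" | grep plan
python3 -m crank '[[0.005,-0.0008,0.003,0,0,0,0],[0.005,-0.0008,0.003,0,0,0,0]]' |sed -n 4,4p
python3 -c "
from h import *
where()"
```

```text
plan [-0.1102  0.0012  0.0597] 15.2 shift [-0.0007 -0.0057  0.0001] turn [-0.0008  0.0002 -0.0025]
plan [-0.1102  0.0012  0.0597] 12 shift [ 0.0196 -0.0094 -0.0481] turn [ 0.0024  0.0177 -0.0025]
plan [-0.1102  0.0012  0.0597] 9 shift [ 0.0361 -0.0124 -0.0942] turn [ 0.0053  0.0341 -0.0025]
plan [-0.1102  0.0012  0.0597] 6.5 shift [ 0.048  -0.0146 -0.1333] turn [ 0.0078  0.0478 -0.0025]
plan [-0.1102  0.0012  0.0597] 4.5 shift [ 0.0564 -0.0161 -0.1649] turn [ 0.0097  0.0587 -0.0025]
contact_force: [7.6, -3.8, 2.0]
t 17.25 tcp [0.5097 0.25   0.1066] F [ 7.6 -3.8  2. ] M [-0.63 -1.08 -0.26] w 0.0128 gf 60.6
R [[0.173, 0.951, 0.257], [0.985, -0.167, -0.043], [0.002, 0.261, -0.965]]
tip in box mm [-110.2    1.1   59.7] tilt 15.13 yaw -9.98 F box [ 8.1 -2.4  2. ]
```

```bash
python3 -m crank '[[0.012,-0.004,-0.022,0.001,0.009,-0.001,0],[0.0216,-0.0095,-0.0481,0.0024,0.0177,-0.0025,0],[0.0216,-0.0095,-0.0481,0.0024,0.0177,-0.0025,0],[0.0216,-0.0095,-0.0481,0.0024,0.0177,-0.0025,0]]' |sed -n 4,4p
python3 -c "
from h import *
where()"
python3 -m crank '[[0.008,-0.0015,-0.023,0.0015,0.008,0,0],[0.0165,-0.003,-0.0461,0.003,0.0164,0,0],[0.0165,-0.003,-0.0461,0.003,0.0164,0,0],[0.0165,-0.003,-0.0461,0.003,0.0164,0,0]]' |sed -n 4,4p
python3 -c "
from h import *
where()"
```

```text
contact_force: [5.2, -2.5, 3.0]
t 17.75 tcp [0.512  0.2489 0.1005] F [ 5.2 -2.5  3. ] M [-0.4  -0.65 -0.06] w 0.013 gf 60.6
R [[0.181, 0.963, 0.202], [0.984, -0.177, -0.038], [-0.001, 0.206, -0.979]]
tip in box mm [-110.2    1.2   59.5] tilt 11.88 yaw -10.4 F box [ 5.6 -1.5  3. ]
contact_force: [4.9, -3.2, 2.1]
t 18.25 tcp [0.5139 0.2486 0.0949] F [ 4.9 -3.2  2.1] M [-0.33 -0.57 -0.03] w 0.0128 gf 60.7
R [[0.181, 0.972, 0.151], [0.984, -0.178, -0.028], [-0.001, 0.154, -0.988]]
tip in box mm [-110.4    1.2   59.4] tilt 8.86 yaw -10.39 F box [ 5.4 -2.3  2.1]
```

Still home with about 5 N on the stop. Lowering further.

```bash
python3 -m crank '[[0.006,-0.001,-0.02,0.0013,0.007,0,0],[0.012,-0.002,-0.039,0.0025,0.0137,0,0],[0.012,-0.002,-0.039,0.0025,0.0137,0,0],[0.012,-0.002,-0.039,0.0025,0.0137,0,0]]' |sed -n 4,4p
python3 -c "
from h import *
where()"
python3 -m crank '[[0.004,-0.0007,-0.016,0.001,0.0055,0,0],[0.0084,-0.0015,-0.0316,0.0019,0.0109,0,0],[0.0084,-0.0015,-0.0316,0.0019,0.0109,0,0]]' |sed -n 4,4p
python3 -c "
from h import *
where()
for d in (3.5,2.5): plan(np.array([-.1102,.0012,.0595]),d,np.radians(-10.4))"
```

```text
contact_force: [5.3, -2.5, 0.6]
t 18.75 tcp [0.5151 0.2484 0.0903] F [ 5.3 -2.5  0.6] M [-0.3  -0.51 -0.06] w 0.0127 gf 60.6
R [[0.18, 0.978, 0.109], [0.984, -0.179, -0.021], [-0.001, 0.111, -0.994]]
tip in box mm [-110.6    1.2   59.5] tilt 6.35 yaw -10.38 F box [ 5.6 -1.5  0.6]
contact_force: [3.4, -1.9, 2.5]
t 19.12 tcp [0.5161 0.2483 0.0864] F [ 3.4 -1.9  2.5] M [-0.24 -0.12  0.01] w 0.0128 gf 60.7
R [[0.18, 0.981, 0.074], [0.984, -0.18, -0.015], [-0.001, 0.075, -0.997]]
tip in box mm [-110.6    1.3   59.5] tilt 4.31 yaw -10.39 F box [ 3.7 -1.2  2.5]
t 19.12 tcp [0.5161 0.2483 0.0864] F [ 3.4 -1.9  2.5] M [-0.24 -0.12  0.01] w 0.0128 gf 60.7
R [[0.18, 0.981, 0.074], [0.984, -0.18, -0.015], [-0.001, 0.075, -0.997]]
plan [-0.1102  0.0012  0.0595] 3.5 shift [ 0.0065 -0.0025 -0.0128] turn [ 0.0011  0.0044 -0.0001]
t 19.12 tcp [0.5161 0.2483 0.0864] F [ 3.4 -1.9  2.5] M [-0.24 -0.12  0.01] w 0.0128 gf 60.7
R [[0.18, 0.981, 0.074], [0.984, -0.18, -0.015], [-0.001, 0.075, -0.997]]
plan [-0.1102  0.0012  0.0595] 2.5 shift [ 0.01   -0.0031 -0.0288] turn [ 0.0021  0.0098 -0.0001]
```

```bash
python3 -m crank '[[0.003,-0.0005,-0.007,0.0005,0.002,0,0],[0.0035,-0.0005,-0.0128,0.0011,0.0044,0,0],[0.0035,-0.0005,-0.0128,0.0011,0.0044,0,0]]' |sed -n 4,4p
python3 -c "
from h import *
where()"
python3 -m crank '[[0,0,0,0,0,0,12],[0,0,0,0,0,0,16],[0,0,0,0,0,0,22],[0,0,0,0,0,0,32],[0,0,0,0,0,0,44],[0,0,0,0,0,0,44],[0,0,0,0,0,0,44]]' |sed -n 4,5p
python3 -m crank '[[-0.004,0,0.1,0,0,0,44],[-0.02,0,0.4,0,0,0,44],[-0.04,0,0.75,0,0,0,44],[-0.05,0,1,0,0,0,44],[-0.05,0,1,0,0,0,44]]' |sed -n 4,4p
python3 - <<'E'
from h import *
save('w3',robot.camera('wrist')); save('s3',robot.camera('side')); where()
a=cv2.imread('pics/w3.png')[40:390,60:500]; b=cv2.imread('pics/s3.png')[90:220,190:320]
cv2.imwrite('pics/c3.png',np.hstack([cv2.resize(a,(440,350)),cv2.resize(b,(350,350))]))
E
```

```text
contact_force: [-1.1, -0.6, 3.1]
t 19.5 tcp [0.5164 0.2483 0.0849] F [-1.1 -0.6  3.1] M [-0.24  0.31 -0.  ] w 0.013 gf 61.0
R [[0.18, 0.982, 0.06], [0.984, -0.18, -0.011], [-0.0, 0.061, -0.998]]
tip in box mm [-110.7    1.4   59.6] tilt 3.5 yaw -10.38 F box [-0.9 -0.8  3.1]
contact_force: [-0.3, -0.1, -0.2]
gripper_width: 0.0438
contact_force: [-0.0, -0.2, -0.3]
t 21.1 tcp [0.5104 0.2482 0.2051] F [ 0.  -0.4 -0.3] M [-0.02  0.03  0.01] w 0.0438 gf 0.0
R [[0.18, 0.982, 0.061], [0.984, -0.18, -0.011], [0.0, 0.062, -0.998]]
tip in box mm [-116.6    0.3  179.6] tilt 3.54 yaw -10.38 F box [ 0.1 -0.4 -0.3]
```

View pics/c3.png

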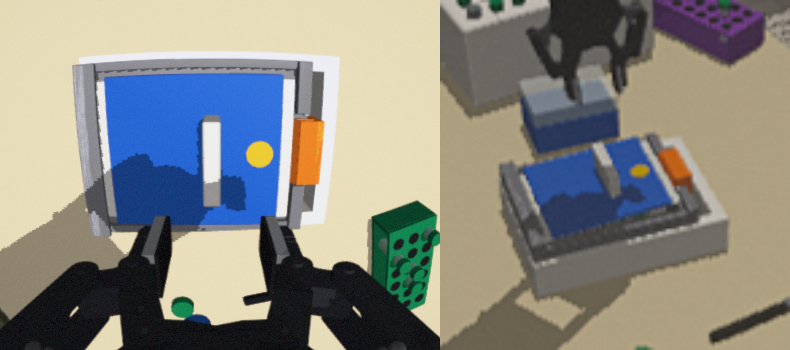

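The lid sits in the frame: tongue under the rail on the left, free lip resting at the catch (crop 305,150), dot at crop (259,154). Next I'll close the fingers, straighten the tool and go above the dot.

```bash
python3 - <<'E'
from h import *
p=st(); robot.camera('wrist')
for e in robot.landmark_of('press_spot','wrist')[:2]:
    print(e['confidence'],e['at'],np.round(wproj_inv(e['at'][0]*560,e['at'][1]*420,.081,p),4))
s,R=p
w=B+Rn.from_euler('z',BY).apply([-.1104,.0012,.0595])+lidrot(3.5,np.radians(-10.4)).apply([.153,0,.012]); print('spot',np.round(w,4))
t=w+[0,0,.03]; rv=(Rn.from_euler('z',np.radians(-10.4))*TR0*R.inv()).as_rotvec()/np.pi
print('shift',np.round((t-s['tcp_pos'])/.12,4),'turn',np.round(rv,4))
E
```

```text
t 21.1 tcp [0.5104 0.2482 0.2051] F [ 0.  -0.4 -0.3] M [-0.02  0.03  0.01] w 0.0438 gf 0.0
R [[0.18, 0.982, 0.061], [0.984, -0.18, -0.011], [0.0, 0.062, -0.998]]
0.59 [0.572, 0.4636] [0.5564 0.2416 0.081 ]
spot [0.5585 0.2414 0.0808]
shift [ 0.4004 -0.0569 -0.7854] turn [ 0.0035  0.0193 -0.0001]
```

```bash
python3 -m crank '[[0.2,-0.03,0,0.002,0.01,0,0],[0.4,-0.057,0,0.0035,0.019,0,0],[0.4,-0.057,0,0.0035,0.019,0,0],[0.4,-0.057,-0.4,0.0035,0.019,0,0],[0.4,-0.057,-0.79,0.0035,0.019,0,0],[0.4,-0.057,-0.79,0.0035,0.019,0,0]]' |sed -n 2,5p
python3 -m crank '[[0,0,-0.08,0,0,0,0],[0,0,-0.16,0,0,0,0],[0,0,-0.21,0,0,0,0],[0,0,-0.21,0,0,0,0]]' |sed -n 2,5p
python3 -m crank '[[0,0,-0.015,0,0,0,0],[0,0,-0.03,0,0,0,0],[0,0,-0.03,0,0,0,0]]' |sed -n 2,5p
```

```text
tcp_pos: [0.5564, 0.241, 0.1069]
ee_rot: [-0.001, 0.768, 0.64, -0.003]
contact_force: [0.4, 0.7, 0.6]
gripper_width: -0.0002
tcp_pos: [0.5585, 0.2415, 0.0849]
ee_rot: [0.0, 0.768, 0.64, 0.0]
contact_force: [0.5, -0.9, 0.6]
gripper_width: -0.0001
tcp_pos: [0.5586, 0.2415, 0.0815]
ee_rot: [0.0, 0.768, 0.64, 0.0]
contact_force: [0.2, 0.5, -0.8]
gripper_width: 0.0002
```

Pressing in about 1 mm steps, watching the force.

```bash
for i in 1; do
python3 -m crank '[[0,0,-0.008,0,0,0,0],[0,0,-0.016,0,0,0,0],[0,0,-0.016,0,0,0,0]]' |sed -n '2p;4p'
python3 -m crank '[[0,0,-0.008,0,0,0,0],[0,0,-0.016,0,0,0,0],[0,0,-0.016,0,0,0,0]]' |sed -n '2p;4p'
python3 -m crank '[[0,0,-0.008,0,0,0,0],[0,0,-0.012,0,0,0,0],[0,0,-0.012,0,0,0,0]]' |sed -n '2p;4p'
done
```

```text
tcp_pos: [0.5587, 0.2414, 0.0796]
contact_force: [1.9, -0.9, 0.4]
tcp_pos: [0.5584, 0.2415, 0.0773]
contact_force: [0.6, 0.5, 0.9]
tcp_pos: [0.5585, 0.2415, 0.0761]
contact_force: [0.8, 0.6, 0.6]
```

```bash
python3 -m crank '[[0,0,-0.008,0,0,0,0],[0,0,-0.012,0,0,0,0],[0,0,-0.012,0,0,0,0]]' |sed -n '2p;4p'
python3 -m crank '[[0,0,-0.008,0,0,0,0],[0,0,-0.012,0,0,0,0],[0,0,-0.012,0,0,0,0]]' |sed -n '2p;4p'
python3 -m crank '[[0,0,-0.008,0,0,0,0],[0,0,-0.008,0,0,0,0]]' |sed -n '2p;4p'
python3 -m crank '[[0,0,-0.008,0,0,0,0],[0,0,-0.008,0,0,0,0]]' |sed -n '2p;4p'
```

```text
tcp_pos: [0.5586, 0.2415, 0.0747]
contact_force: [0.7, -0.9, -0.8]
tcp_pos: [0.5586, 0.2415, 0.0733]
contact_force: [0.1, 0.2, 0.3]
tcp_pos: [0.5586, 0.2415, 0.0723]
contact_force: [-0.2, 0.1, 0.3]
tcp_pos: [0.5587, 0.2415, 0.0721]
contact_force: [-2.7, -1.8, 7.9]
```

```bash
python3 -m crank '[[0,0,-0.006,0,0,0,0],[0,0,-0.006,0,0,0,0],[0,0,-0.006,0,0,0,0]]' |sed -n '2p;4p'
python3 -m crank '[[0,0,0.1,0,0,0,0],[0,0,0.5,0,0,0,0],[-0.1,0,1,0,0,0,0],[-0.7,0,1,0,0,0,0],[-0.9,0,1,0,0,0,0],[-0.9,0,1,0,0,0,0]]' |sed -n '2p;4p'
python3 - <<'E'
from h import *
st(); save('w4',robot.camera('wrist')); save('s4',robot.camera('side'))
a=cv2.imread('pics/w4.png')[60:300,200:500]; b=cv2.imread('pics/s4.png')[130:205,205:310]
cv2.imwrite('pics/c4.png',np.hstack([cv2.resize(a,(400,320)),cv2.copyMakeBorder(cv2.resize(b,(400,286),interpolation=cv2.INTER_CUBIC),0,34,0,0,0)]))
E
```

```text
tcp_pos: [0.5588, 0.2415, 0.072]
contact_force: [-6.3, -2.0, 14.7]
tcp_pos: [0.4493, 0.2417, 0.1916]
contact_force: [0.5, -0.1, 0.2]
t 26.32 tcp [0.4493 0.2417 0.1916] F [ 0.5 -0.1  0.2] M [ 0.02 -0.01  0.03] w -0.0001 gf 0.0
R [[0.179, 0.984, 0.002], [0.984, -0.179, 0.0], [0.001, 0.002, -1.0]]
```

View pics/c4.png

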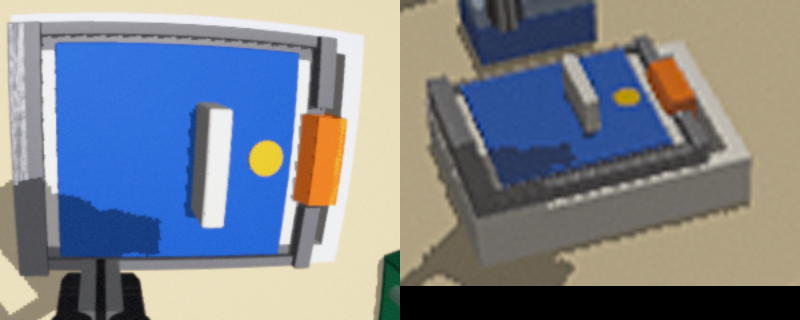

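The lid lies flat. Its tongue is under the rail, with only about 8 mm of white showing at crop x≈48, and the orange catch nose overlaps the free lip at crop (300,160). Pressing with about 15 N met firm resistance at the flat height, and the robot is clear. I'm handing in.

```bash
python3 -c "
from h import *
print(robot.sign_off())"
```

```text
the job is handed in; nothing more can be done
None
```

I handed the job in at about 26 s: the smaller blue lid lies flat with its tongue home in the groove and looks caught under the orange catch. I felt no distinct snap and the hand-in returned no verdict, so the catch rests on the last picture and the firm stop when I pressed.

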